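Set out the paste brush and open the paste jar

TASK

Get the paste ready for the collage: pull the paste brush up out of the drilled brush block, stand it in the narrow empty hole of the wooden paste stand and let go of it. Then unscrew the tight twist-off lid of the square paste jar, anticlockwise, with the jar braced in its square well; lift only once the lid has come free of its thread, so that the jar stays down in its well. Finish while still holding the lid, level and a few centimetres straight above the open jar, so that I can take out the seal, and leave the other things on the table where they are.

Things in the scene. Friction and masses are not known exactly. Their poses are not given: they have to be found in the camera images.
- brush: Round paste brush, 200 mm long, 30 g, standing bristles up in one of the block's three bores (which one varies), taller than the markers. Origin at the handle's lower end, z towards the bristles. Dark wood handle 12 mm thick at 25 to 150 mm, ferrule 13 mm at 150 to 178 mm, bristles 13 mm to 200 mm. It leans up to 0.06 rad; grip it anywhere above the block, at any yaw.
- brush_foot (a point): Centre of the lower end of the brush's handle, at the brush's origin. The foot is 8 mm thick, tapering up to 12 mm over the lowest 25 mm.
- block: Drilled beech brush block, 50 x 150 x 70 mm (x, y, z), fixed. Origin at the centre of its underside. Three bores 15 mm wide and 60 mm deep in a row along its y axis, at y = -48, 0 and 48 mm; the things in them stand on the bore floor, 10 mm above the table.
- stand: Paste stand, a brown hardwood block 96 x 250 x 60 mm (x, y, z), fixed. Origin at the centre of its underside. Along its y axis: a square well 63.5 mm wide at y = -80 mm with the paste jar, a round well at y = 0 with a small jar, a narrow empty brush hole at y = +75 mm. All are 52 mm deep (floor 8 mm above the table).
- stand_hole (a point): Centre of the mouth of the empty brush hole, on the stand's top face, 60 mm above the table. The hole is vertical, 17 mm wide, 52 mm deep. A brush standing in it leans up to about 0.12 rad.
- jar: Square white paste jar, body 62 x 62 x 90 mm, 0.32 to 0.48 kg, loose in its square well, which stops it turning (0.03 rad of play) but not lifting: pulling the lid up before its lugs are free pulls the jar out. Origin at the centre of its underside, z up. Its shoulder slopes up to 97 mm, then a round neck 43 mm across.
- jar_rim (a point): Centre of the jar's hard rim, 112 mm above the jar's origin. On it lies a white sealing disc, 3 mm thick, which springs up 3 mm against the inside of the lid and stays on the jar.
- lid: Round bright steel twist-off lid of the paste jar, 56 mm across, 16 mm high, knurled, 30 g. Origin at the centre of its lower edge, z up through its flat top. At first its lower edge is 102 mm above the jar's origin, 5 mm over the shoulder: fingertips may go at most 3 mm below that edge. Breaking it loose takes about 0.5 N m (grip with 20 N or more), then less.
- lid_top (a point): Centre of the lid's top. Three lugs grip under thread lips, level at first, then rising: anticlockwise from above unscrews and lifts it 2.5 mm. Lid x axis against jar x axis, anticlockwise: 0.2 to 0.5 rad at the start; lugs free from 1.48 to 1.88 rad (1.0 to 1.3 rad of turning), where the lid pops up 0.5 mm and lifts straight off; at 1.88 it meets a stop.
- marker0: A capped felt marker (12 mm thick, 115 mm tall, cap up) standing in another bore of the brush block; leave it. Origin at the centre of its underside.
- marker1: The other felt marker, same size, standing in the remaining bore; leave it. Origin at the centre of its underside.
- bead_jar: A small round jar, 45 mm across and 74 mm tall, standing in the round middle well of the stand (its top 82 mm above the table); leave it. Origin at the centre of its underside.
- tape_roll: A roll of clear tape lying flat, 90 mm across, 24 mm high; leave it. Origin at the centre of its underside.
- glue_stick: A glue stick standing up, 30 mm across, 96 mm tall; leave it. Origin at the centre of its underside.
- gift_box: A small wrapped gift, 110 x 80 x 60 mm; leave it. Origin at the centre of its underside.
- stapler: A desk stapler, 130 x 36 x 46 mm; leave it. Origin at the centre of its underside.
- scissors: Scissors lying flat, about 180 mm long; leave them. Origin near the pivot.
There are look-alikes about, which are no part of the job. Of the things shaped like the lid, the steel one is meant.

How it is judged:
On the way, in this order (a step that is already met when the one before it is completed fails the run):
1. the brush has been pulled up clear of the brush block (height (world z) of brush_foot above 0.08 m), for 0.1 s.
2. the brush stands in the hole of the stand, let go (horizontal distance between brush_foot and stand_hole below 0.012 m and z of brush_foot in the frame of stand_hole below -0.035 m and angle between brush's own z axis and vertical below 0.25 rad and contact force between the fingers and brush below 0.05 N), for 0.3 s.
3. the lid has come off its thread while the jar stayed down in its well (z of lid in the frame of jar above 0.115 m and z of jar in the frame of stand below 0.013 m and angle between jar's own z axis and vertical below 0.08 rad), for 0.1 s.
At the end, for the whole second after the job is handed in: Fingers hold the lid still, level (0.2 rad), within 20 mm of the jar's axis, lower edge 123 to 195 mm above the jar's origin, off jar and seal; jar upright and within 5 mm of fully down in its well; brush let go in the stand's hole, foot over 35 mm deep, within 0.25 rad of upright (all of step 2 and z of jar in the frame of stand below 0.013 m and angle between jar's own z axis and vertical below 0.08 rad and z of lid in the frame of jar between 0.123 and 0.195 m and horizontal distance between lid and jar below 0.02 m and angle between lid's own z axis and vertical below 0.2 rad and contact force between the fingers and lid above 1 N and contact force between lid and jar below 0.05 N and linear speed of lid below 0.03 m/s); the arm keeps its last pose, push and grip.
It fails at once if the jar is pulled up in its well by more than 12 mm (z of jar in the frame of stand above 0.02 m).
It fails at once if another thing on the table is moved by more than 30 mm (distance of any of marker0, marker1, bead_jar, tape_roll, glue_stick, gift_box, stapler, scissors from where it was at the start of the episode above 0.03 m).
It also fails if it takes over 56 s, if anything falls off the work surface, if the arm or the gripper's body presses on something with over 40 N, if the wrist force passes 120 N, or if a joint passes its speed limit or range.

ROBOT

A 6-joint arm with a two-finger parallel gripper is mounted at the origin on the work surface. World frame = base frame: x ahead of the robot, y to its left, z up, the work surface at z = 0. Lengths are in m, angles in rad, forces in N, time in s.
With the tool pointing down it reaches from about 0.3 to 0.775 m from the base axis. Payload 14.6 kg.
Tool frame: the origin (TCP) lies at the very end of the fingers, on their centre line; the grasp point (between the pads) lies 19 mm behind it; y points along the fingers, x is the direction in which the jaws open and shut, and the axes are right-handed (so a half turn about y gives the same grasp; the last joint's range is limited). The gripper opens to 94 mm and grips with 3 to 60 N. Pads are 16 mm wide; open, the fingers measure 119 mm over their backs; the gripper's body (75 mm by 177 mm) begins 78 mm behind the grasp point.
Start: joints at [1.215, 0.3, 1.521, -0, 1.321, -0.067], TCP at [0.157, 0.527, 0.205] pointing down, gripper open.
Joint ranges: [-3.03, 3.03], [-0.79, 2.21], [0.23, 2.52], [-1.04, 4.18], [0, 3.07], [-2.55, 2.55]. Speed limits (rad/s): [2.22, 2.22, 2.57, 3.14, 3.14, 3.14].

INTERFACE

Orientations are given as [roll, pitch, yaw] about the fixed x, y, z axes, in that order (R = Rz(yaw) Ry(pitch) Rx(roll)).
In Python, from station import get_obs, cams, hand_in gives the robot as it stands. The module is installed in compiled form; this text tells all that it offers.
- The arm moves only by the tool step_arm, never from a script. Its argument "plan" is a list of rows, each an object with "grip": the closure, from -1 (fully open) to 1 (shut), so that 0 is half open; "slide": the shift along the tool's x, y, z in m, a list of three; "spin": the turn about the tool's y in degrees. A call has 1 to 20 rows; each row shifts and turns the commanded pose from where the row before left it, along the tool's axes as they then stand; what a row does not reach is not made up. A row lasts 1/12 s, in which the tool goes at most 41.7 mm and 7.16 degrees, less where a joint would pass 70% of its speed; a pose out of reach is approached as far as the arm can. A call is refused whole if a number of a shift passes 0.0417 or a number of a turn 7.16, either way. A call with a gripper value outside its range is refused whole. The fingers move at their own pace and stop on an object; "force" is the grip in N (left out, the last holds). Time passes only in rows, so rows that do not move let the fingers close. It gives the time, the measured TCP pose, the force and the opening at its end, in the units of the state.
- get_obs(): the state, without advancing time (a new reading comes with each control period).
- cams.camera(name): name is "scene" or "side" or "wrist"; returns the picture (400x640x3 uint8, blue, green, red); there is no depth.
- cams.calibration(name): a dict with "K" (3x3 intrinsics, pixels), "T" (4x4, takes a point from camera to world coordinates). Camera axes: x right, y up, looking along -z (the intrinsics and any distortion apply to the point x, -y, -z); pixel columns grow to the right and rows downward; lengths in m; the calibration is good to about 2 mm. The wrist camera is an equidistant fisheye: a pixel r from the principal point sees the ray r / f radians off the axis. A picture is of the moment at which its call begins: read the wrist's pose just before it. calibration takes no time and is no camera call; for the wrist camera it gives the pose at the moment of the call.
- hand_in(): hands the job in, once; it reports no verdict.
The state is a dict: "time_s": time; "qpos": joint angles; "joint_vel": joint speeds; "tau": joint torques, N m; "ee_pos": TCP position; "eef_rot": TCP orientation; "force": force on the tool from outside, world axes, zero at the start; "moment": the same for the moment, N m; "grip_width": finger opening in m.
Only numpy, scipy, OpenCV 4.12 (cv2) and the standard library are available. Lean on these libraries where they do the work, as an engineer would, in place of code of your own. Each camera call takes 0.05 s, during which the arm holds its last target.

## Working session

There is one attempt and no reset: what is moved stays moved. The work goes in short steps, Python scripts to look and compute and a tool call to move; the robot and the scene stay as the last step left them, time stands still between calls to the robot, and variables do not carry over. Pictures are saved under pics/ and viewed, and the job is handed in when it is done.

Besides the shell and the picture viewer there is one more tool, called after "Request:" as name([rows], argument=value, ...), one row to a line, values as JSON. step_arm: Moves the arm, as the interface text tells. Its arguments: {"type":"object","properties":{"plan":{"type":"array","items":{"type":"object","properties":{"grip":{"type":"number"},"slide":{"type":"array","items":{"type":"number"}},"spin":{"type":"number"}}}},"force":{"type":"number"}},"required":["plan"]}

```bash
mkdir -p pics
python3 - <<'E'
from station import get_obs,cams
import cv2,numpy as np
np.set_printoptions(precision=4,suppress=True)
o=get_obs()
for k,v in o.items(): print(k,v)
for n in ["scene","side","wrist"]:
    c=cams.calibration(n); print(n,c)
    cv2.imwrite(f"pics/a_{n}.png",cams.camera(n))
E
```

```text
time_s 0.0
qpos [ 1.2154  0.3005  1.5216  0.      1.3207 -0.0666]
joint_vel [-0.0011  0.0003  0.0012 -0.0003 -0.0018 -0.001 ]
tau [ -0.0005 -53.1807 -35.2736   0.0708   0.0244  -0.0001]
ee_pos [0.1566 0.527  0.2049]
eef_rot [-1.5707  0.0011  1.282 ]
force [-0.3261  0.6844  0.5465]
moment [-0.0542  0.0084  0.0609]
grip_width 0.09366570513561842
scene {'K': array([[397.4128,   0.    , 323.7273],
       [  0.    , 397.4128, 200.3053],
       [  0.    ,   0.    ,   1.    ]]), 'T': array([[-0.7542, -0.4581,  0.4704,  1.1336],
       [ 0.6564, -0.5458,  0.5209,  0.5946],
       [ 0.0181,  0.7016,  0.7123,  0.939 ],
       [ 0.    ,  0.    ,  0.    ,  1.    ]])}
side {'K': array([[460.698 ,   0.    , 312.6791],
       [  0.    , 460.698 , 191.4116],
       [  0.    ,   0.    ,   1.    ]]), 'T': array([[ 0.9336,  0.2697, -0.2359,  0.2813],
       [-0.3583,  0.7037, -0.6136, -0.7519],
       [ 0.0005,  0.6574,  0.7536,  1.0242],
       [ 0.    ,  0.    ,  0.    ,  1.    ]])}
wrist {'K': array([[309.7069,   0.    , 325.5458],
       [  0.    , 309.7069, 196.9941],
       [  0.    ,   0.    ,   1.    ]]), 'T': array([[ 0.2845, -0.921 , -0.2662,  0.0782],
       [ 0.9587,  0.2729,  0.0803,  0.5512],
       [-0.0013, -0.278 ,  0.9606,  0.3838],
       [ 0.    ,  0.    ,  0.    ,  1.    ]])}
```

View pics/a_scene.png

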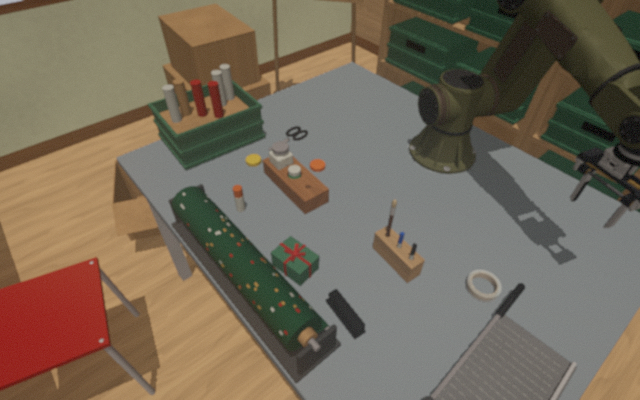

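View pics/a_side.png

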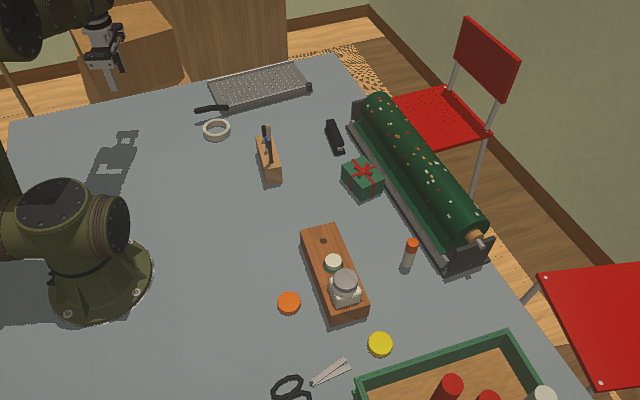

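View pics/a_wrist.png

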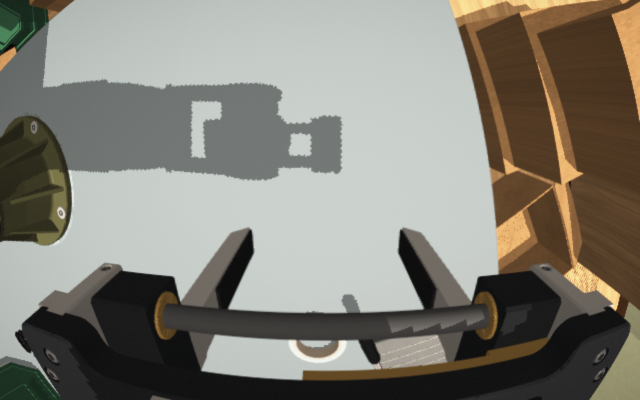

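The scene view shows the block at about (398,253) with the brush tip at (393,201), and the stand at (296,180) with its hole at (308,187). The jar and steel lid are at (281,150). In the side view the stand is at (335,275), hole at (323,240), lid at (346,280), and the brush block at (268,160). I'll zoom in on these.

Run:
```python
import cv2,numpy as np
s=cv2.imread("pics/a_scene.png");d=cv2.imread("pics/a_side.png")
def crop(im,x,y,w,h,f,n): cv2.imwrite(n,cv2.resize(im[y:y+h,x:x+w],None,fx=f,fy=f,interpolation=cv2.INTER_CUBIC))
crop(s,360,190,80,95,6,"pics/c1.png")
crop(s,250,130,90,90,6,"pics/c2.png")
crop(d,240,115,60,80,7,"pics/c3.png")
crop(d,290,215,90,120,5,"pics/c4.png")
```

```text
(no output)
```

View pics/c1.png

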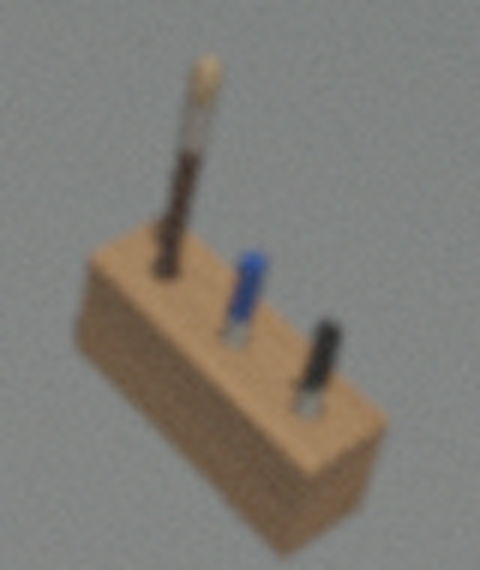

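View pics/c2.png

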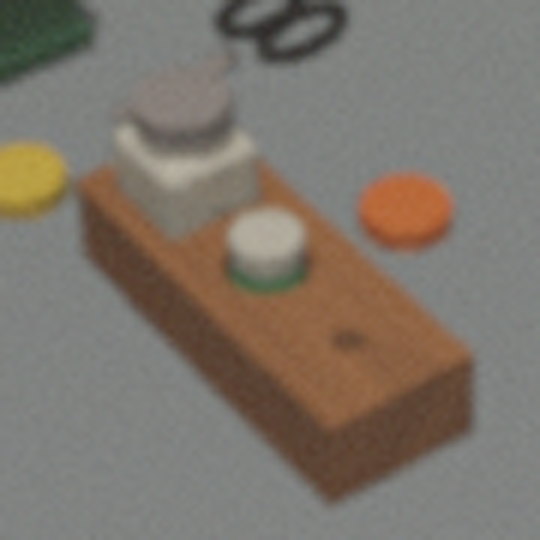

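View pics/c3.png

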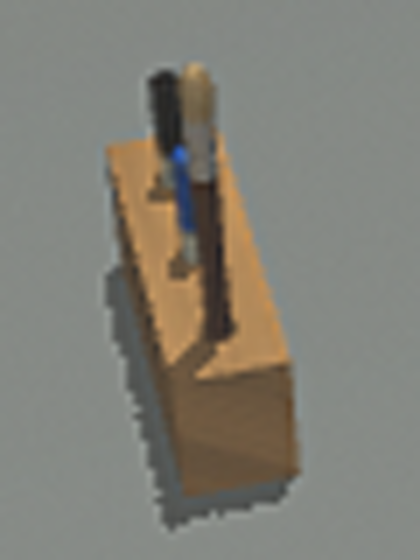

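View pics/c4.png

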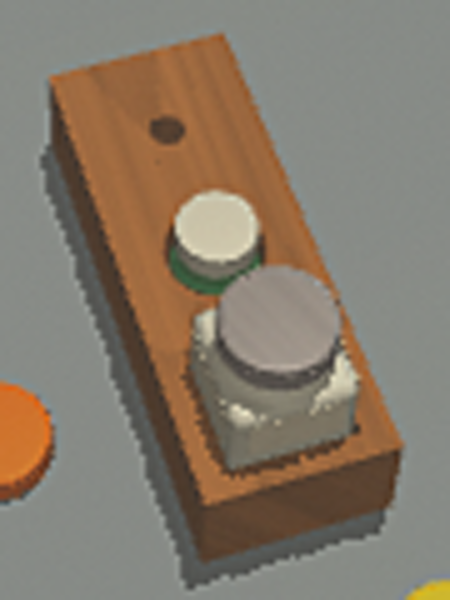

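```bash
cat > h.py <<'E'
import numpy as np, pickle, os
from scipy.optimize import least_squares
from station import get_obs,cams
np.set_printoptions(precision=4,suppress=True)
def proj(c,P):
    P=np.atleast_2d(P);T=c["T"];p=(P-T[:3,3])@T[:3,:3]; p=p*[1,-1,-1]
    q=p@c["K"].T; return q[:,:2]/q[:,2:]
def projw(c,P):
    P=np.atleast_2d(P);T=c["T"];p=(P-T[:3,3])@T[:3,:3]; p=p*[1,-1,-1]
    r=np.hypot(p[:,0],p[:,1]);th=np.arctan2(r,p[:,2]);K=c["K"]
    return np.c_[K[0,2]+K[0,0]*th*p[:,0]/r, K[1,2]+K[1,1]*th*p[:,1]/r]
def raywrist(c,u,v):
    K=c["K"];dx=(u-K[0,2])/K[0,0];dy=(v-K[1,2])/K[1,1];th=np.hypot(dx,dy)
    d=np.array([np.sin(th)*dx/th,-np.sin(th)*dy/th,-np.cos(th)]); return c["T"][:3,3],c["T"][:3,:3]@d
def ray(c,u,v):
    K=c["K"];d=np.array([(u-K[0,2])/K[0,0],-(v-K[1,2])/K[1,1],-1]);d/=np.linalg.norm(d); return c["T"][:3,3],c["T"][:3,:3]@d
def atz(r,z): o,d=r; return o+d*(z-o[2])/d[2]
def tri(rs):
    A=0;b=0
    for o,d in rs:
        M=np.eye(3)-np.outer(d,d);A=A+M;b=b+M@o
    x=np.linalg.solve(A,b); return x,[np.linalg.norm((np.eye(3)-np.outer(d,d))@(x-o)) for o,d in rs]
E
python3 - <<'E'
from h import *
S=cams.calibration("scene");D=cams.calibration("side")
def un(L,x0,y0,f): return (np.array(L)+.5)/f-.5+[x0,y0]
def fit(sets):
    def res(p):
        R=np.array([[np.cos(p[2]),-np.sin(p[2])],[np.sin(p[2]),np.cos(p[2])]]);r=[]
        for c,px,P in sets:
            P=np.array(P)/1000.; W=np.c_[P[:,:2]@R.T+p[:2],P[:,2]]; r.append((proj(c,W)-px).ravel())
        return np.concatenate(r)
    s=least_squares(res,[0.5,0,0.1],loss="soft_l1");return s.x,res(s.x)
px1=un([(325,430),(472,358),(80,183),(333,503),(472,430),(88,250)],250,130,6)
P1=[(48,125,60),(-48,125,60),(48,-125,60),(48,125,0),(-48,125,0),(48,-125,0)]
px2=un([(50,80),(222,35),(403,450),(205,503),(205,562),(390,505)],290,215,5)
P2=[(-48,125,60),(48,125,60),(48,-125,60),(-48,-125,60),(-48,-125,0),(48,-125,0)]
for ss in ([(S,px1,P1)],[(D,px2,P2)],[(S,px1,P1),(D,px2,P2)]):
    x,r=fit(ss);print("stand",x,r.round(1))
R=np.array([[np.cos(x[2]),-np.sin(x[2])],[np.sin(x[2]),np.cos(x[2])]])
for y in(-.08,0,.075):print("well",y,x[:2]+R@[0,y])
print("hole scene",atz(ray(S,*un([(347,340)],250,130,6)[0]),.06),"side",atz(ray(D,*un([(167,130)],290,215,5)[0]),.06))
print("lid",tri([ray(S,*un([(181,107)],250,130,6)[0]),ray(D,*un([(280,317)],290,215,5)[0])]))
print("beadtop",tri([ray(S,*un([(267,232)],250,130,6)[0]),ray(D,*un([(218,228)],290,215,5)[0])]))
q1=un([(90,260),(155,212),(310,475),(385,420),(80,345),(285,555),(360,505)],360,190,6)
Q1=[(25,-75,70),(-25,-75,70),(25,75,70),(-25,75,70),(25,-75,0),(25,75,0),(-25,75,0)]
q2=un([(108,148),(218,138),(292,362),(183,495),(298,472)],240,115,7)
Q2=[(-25,75,70),(25,75,70),(25,-75,70),(-25,-75,0),(25,-75,0)]
for ss in ([(S,q1,Q1)],[(D,q2,Q2)],[(S,q1,Q1),(D,q2,Q2)]):
    x,r=fit(ss);print("block",x,r.round(1))
R=np.array([[np.cos(x[2]),-np.sin(x[2])],[np.sin(x[2]),np.cos(x[2])]])
for y in(-.048,0,.048):print("bore",y,x[:2]+R@[0,y])
print("brush ent",atz(ray(S,*un([(166,277)],360,190,6)[0]),.07),atz(ray(D,*un([(219,335)],240,115,7)[0]),.07))
print("brush tip",tri([ray(S,*un([(207,60)],360,190,6)[0]),ray(D,*un([(197,66)],240,115,7)[0])]))
print("handle top",tri([ray(S,*un([(188,155)],360,190,6)[0]),ray(D,*un([(206,182)],240,115,7)[0])]))
E
```

```text
stand [ 0.5442 -0.2061 -0.0768] [ 0.3 -0.3  0.5 -0.7 -0.2 -1.2 -0.7  0.7 -0.   0.4  0.   0.7]
stand [ 0.5436 -0.2058 -0.0601] [-0.4 -0.6  0.2 -0.5  0.2 -0.6  0.1  0.6 -0.6  0.4  0.4  0.3]
stand [ 0.5442 -0.2059 -0.0663] [ 0.8 -0.3  0.8 -1.  -0.4 -1.  -0.2  0.6  0.3  0.2 -0.2  1.   0.1 -0.8
  0.8 -0.5  0.2 -0.4  0.   0.5 -0.7  0.3  0.4  0.5]
well -0.08 [ 0.5389 -0.2857]
well 0 [ 0.5442 -0.2059]
well 0.075 [ 0.5491 -0.1311]
hole scene [ 0.5515 -0.1298  0.06  ] side [ 0.5483 -0.131   0.06  ]
lid (array([ 0.542 , -0.283 ,  0.1205]), [np.float64(0.0012310268634579808), np.float64(0.0012310268634581345)])
beadtop (array([ 0.5443, -0.2067,  0.0812]), [np.float64(0.000328816484186107), np.float64(0.0003288164841860294)])
block [ 0.516   0.225  -0.0892] [-0.6 -0.5  1.5 -0.1  0.  -0.6  0.8 -0.3 -1.5  0.5 -0.2  0.8  0.1  0.3]
block [ 0.5126  0.2247 -0.1071] [-0.2 -0.3  0.1 -1.6 -0.2  0.   0.2  0.5  0.1  0.6]
block [ 0.514   0.2251 -0.1049] [ 0.1 -1.1  2.4 -0.5  0.1 -0.9  1.1 -0.4 -0.8 -0.2 -0.2  0.5  0.3  0.2
  0.1 -0.4  0.4 -1.8  0.3 -0.2  0.6  0.3  0.6  0.4]
bore -0.048 [0.509  0.1774]
bore 0 [0.514  0.2251]
bore 0.048 [0.519  0.2728]
brush ent [0.5142 0.1811 0.07  ] [0.5066 0.173  0.07  ]
brush tip (array([0.5101, 0.1774, 0.2105]), [np.float64(0.0009550359120554334), np.float64(0.0009550359120553735)])
handle top (array([0.5097, 0.1778, 0.15  ]), [np.float64(0.0013465254075960896), np.float64(0.0013465254075962065)])
```

Request:
step_arm([
  {"grip": -1, "slide": [0, -0.02, 0], "spin": 6.6},
  {"grip": -1, "slide": [0, -0.02, 0], "spin": 6.6},
  {"grip": -1, "slide": [0, -0.02, 0], "spin": 6.6},
  {"grip": -1, "slide": [0, 0, 0], "spin": 6.6},
  {"grip": -1, "slide": [0, 0, 0], "spin": 6.6},
  {"grip": -1, "slide": [0, 0, 0], "spin": 6.6},
  {"grip": -1, "slide": [0, 0, 0], "spin": 6.6},
  {"grip": -1, "slide": [0, 0, 0], "spin": 6.6},
  {"grip": -1, "slide": [0, 0, 0], "spin": 6.6},
  {"grip": -1, "slide": [0, 0, 0], "spin": 6.6},
  {"grip": -1, "slide": [0, 0, 0], "spin": 6.6},
  {"grip": -1, "slide": [0, 0, 0], "spin": 6.6},
])

```text
time_s: 1.15
ee_pos: [0.1566, 0.5271, 0.2652]
eef_rot: [-1.571, 0.0, -0.106]
force: [-0.8, -0.1, -0.3]
grip_width: 0.0943
```

Request:
step_arm([
  {"grip": -1, "slide": [0.0276, 0, -0.0224], "spin": 0},
  {"grip": -1, "slide": [0.0276, 0, -0.0224], "spin": 0},
  {"grip": -1, "slide": [0.0276, 0, -0.0224], "spin": 0},
  {"grip": -1, "slide": [0.0276, 0, -0.0224], "spin": 0},
  {"grip": -1, "slide": [0.0276, 0, -0.0224], "spin": 0},
  {"grip": -1, "slide": [0.0276, 0, -0.0224], "spin": 0},
  {"grip": -1, "slide": [0.0276, 0, -0.0224], "spin": 0},
  {"grip": -1, "slide": [0.0276, 0, -0.0224], "spin": 0},
  {"grip": -1, "slide": [0.0276, 0, -0.0224], "spin": 0},
  {"grip": -1, "slide": [0.0276, 0, -0.0224], "spin": 0},
  {"grip": -1, "slide": [0.0276, 0, -0.0224], "spin": 0},
  {"grip": -1, "slide": [0.0276, 0, -0.0224], "spin": 0},
  {"grip": -1, "slide": [0.0276, 0, -0.0224], "spin": 0},
  {"grip": -1, "slide": [0.0276, 0, -0.0224], "spin": 0},
  {"grip": -1, "slide": [0, 0, 0], "spin": 0},
  {"grip": -1, "slide": [0, 0, 0], "spin": 0},
])

```text
time_s: 2.48
ee_pos: [0.5102, 0.1754, 0.2648]
eef_rot: [-1.571, 0.001, -0.103]
force: [-1.2, 0.5, -0.2]
grip_width: 0.0938
```

Run:
```python
from h import *
import cv2
o=get_obs();print(o["ee_pos"],o["eef_rot"],o["qpos"],o["force"],o["time_s"])
c=cams.calibration("wrist");im=cams.camera("wrist");pickle.dump((c,im),open("w1.pkl","wb"))
cv2.imwrite("pics/b_w.png",im)
print(projw(c,[[.51,.1775,.21],[.509,.177,.07],[.509,.1774,.16]]))
```

```text
[0.5102 0.1754 0.2648] [-1.5712  0.0011 -0.1029] [0.2632 0.2381 1.4614 0.0001 1.4432 0.3661] [-1.1695  0.4907 -0.2   ] 2.4833
[[325.8123 211.7744]
 [325.2303 175.2633]
 [324.8632 194.885 ]]
```

View pics/b_w.png

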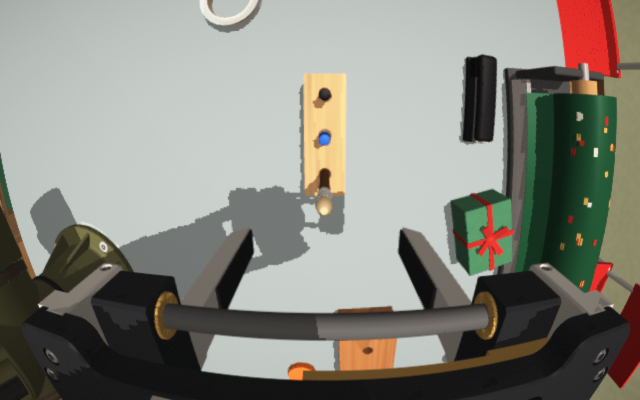

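The wrist picture shows the brush tip at (324,207) and its entry at (325,172), centred between the fingers. I'll descend and grip.

Request:
step_arm([
  {"grip": -1, "slide": [0, 0.027, 0.003], "spin": 0},
  {"grip": -1, "slide": [0, 0.027, 0], "spin": 0},
  {"grip": -1, "slide": [0, 0.027, 0], "spin": 0},
  {"grip": -1, "slide": [0, 0.027, 0], "spin": 0},
  {"grip": -1, "slide": [0, 0.027, 0], "spin": 0},
  {"grip": -1, "slide": [0, 0, 0], "spin": 0},
])

```text
time_s: 3.03
ee_pos: [0.507, 0.18, 0.126]
eef_rot: [-1.573, 0.007, -0.099]
force: [-0.4, 0.0, -1.2]
grip_width: 0.0939
```

Run:
```python
from h import *
import cv2
o=get_obs();print(o["ee_pos"],o["eef_rot"],o["force"],o["time_s"])
c=cams.calibration("wrist");im=cams.camera("wrist")
cv2.imwrite("pics/c_w.png",im)
```

```text
[0.507 0.18  0.126] [-1.5734  0.0068 -0.0986] [-0.3732  0.0336 -1.1505] 3.0333
```

View pics/c_w.png

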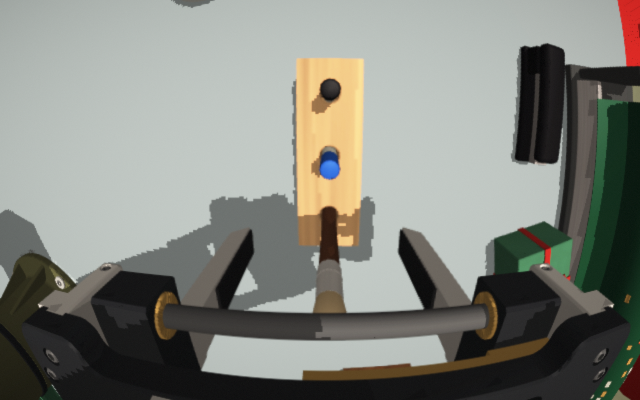

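Request:
step_arm([
  {"grip": 1, "slide": [0, 0, 0]},
  {"grip": 1, "slide": [0, 0, 0]},
  {"grip": 1, "slide": [0, 0, 0]},
  {"grip": 1, "slide": [0, 0, 0]},
  {"grip": 1, "slide": [0, 0, 0]},
  {"grip": 1, "slide": [0, 0, 0]},
  {"grip": 1, "slide": [0, 0, 0]},
  {"grip": 1, "slide": [0, 0, 0]},
  {"grip": 1, "slide": [0, 0, 0]},
  {"grip": 1, "slide": [0, 0, 0]},
], force=15)

```text
schema error: expected keys grip, slide, spin
```

Request:
step_arm([
  {"grip": 1, "slide": [0, 0, 0], "spin": 0},
  {"grip": 1, "slide": [0, 0, 0], "spin": 0},
  {"grip": 1, "slide": [0, 0, 0], "spin": 0},
  {"grip": 1, "slide": [0, 0, 0], "spin": 0},
  {"grip": 1, "slide": [0, 0, 0], "spin": 0},
  {"grip": 1, "slide": [0, 0, 0], "spin": 0},
  {"grip": 1, "slide": [0, 0, 0], "spin": 0},
  {"grip": 1, "slide": [0, 0, 0], "spin": 0},
  {"grip": 1, "slide": [0, 0, 0], "spin": 0},
  {"grip": 1, "slide": [0, 0, 0], "spin": 0},
], force=15)

```text
time_s: 3.92
ee_pos: [0.51, 0.1795, 0.1304]
eef_rot: [-1.571, 0.0, -0.1]
force: [-0.5, 0.1, -0.2]
grip_width: 0.0308
```

Request:
step_arm([
  {"grip": 1, "slide": [0, 0, 0], "spin": 0},
  {"grip": 1, "slide": [0, 0, 0], "spin": 0},
  {"grip": 1, "slide": [0, 0, 0], "spin": 0},
  {"grip": 1, "slide": [0, 0, 0], "spin": 0},
  {"grip": 1, "slide": [0, 0, 0], "spin": 0},
  {"grip": 1, "slide": [0, 0, 0], "spin": 0},
])

```text
time_s: 4.42
ee_pos: [0.51, 0.1795, 0.1305]
eef_rot: [-1.571, -0.0, -0.1]
force: [0.2, -0.8, -0.0]
grip_width: 0.0127
```

Request:
step_arm([
  {"grip": 1, "slide": [0, 0, 0], "spin": 0},
  {"grip": 1, "slide": [0, -0.01, 0], "spin": 0},
  {"grip": 1, "slide": [0, -0.015, 0], "spin": 0},
  {"grip": 1, "slide": [0, -0.02, 0], "spin": 0},
  {"grip": 1, "slide": [0, -0.02, 0], "spin": 0},
  {"grip": 1, "slide": [0, -0.02, 0], "spin": 0},
  {"grip": 1, "slide": [0, -0.02, 0], "spin": 0},
  {"grip": 1, "slide": [0, -0.015, 0], "spin": 0},
  {"grip": 1, "slide": [0, 0, 0], "spin": 0},
  {"grip": 1, "slide": [0, 0, 0], "spin": 0},
  {"grip": 1, "slide": [0, 0, 0], "spin": 0},
], force=20)

```text
time_s: 5.33
ee_pos: [0.5096, 0.1794, 0.2495]
eef_rot: [-1.571, 0.001, -0.1]
force: [0.9, 0.6, -1.1]
grip_width: 0.0131
```

Run:
```python
from h import *
import cv2
o=get_obs();print(o["ee_pos"],o["eef_rot"],o["grip_width"],o["time_s"])
S=cams.calibration("scene");D=cams.calibration("side")
p=o["ee_pos"];f=p-[0,0,.12]
for n,c in(("scene",S),("side",D)):
    im=cams.camera(n);u,v=proj(c,f)[0];print(n,u,v)
    u=int(u);v=int(v);k=im[v-60:v+30,u-45:u+45];print(u-45,v-60)
    cv2.imwrite(f"pics/d_{n}.png",cv2.resize(k,None,fx=6,fy=6,interpolation=cv2.INTER_CUBIC))
```

```text
[0.5096 0.1794 0.2495] [-1.5712  0.0012 -0.1003] 0.013067258400294829 5.3333
scene 390.79564307792185 220.63634068368063
345 160
side 269.77286724157966 145.7838067934942
224 85
```

View pics/d_scene.png

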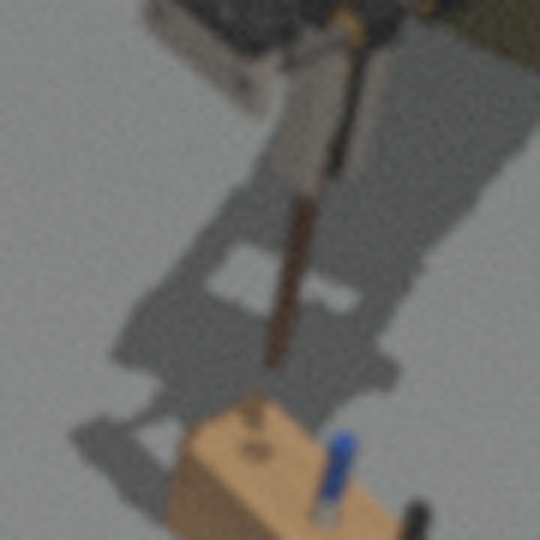

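View pics/d_side.png

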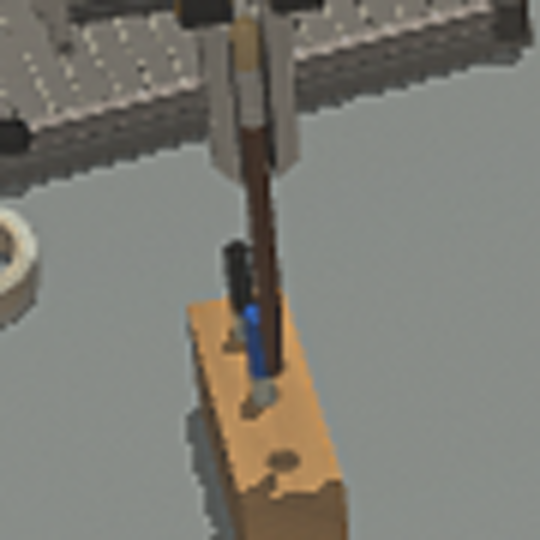

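Run:
```python
from h import *
S=cams.calibration("scene");D=cams.calibration("side")
u=lambda a,b,x,y:((a+.5)/6-.5+x,(b+.5)/6-.5+y)
print(tri([ray(S,*u(272,366,345,160)),ray(D,*u(273,372,224,85))]))
print(tri([ray(S,*u(304,203,345,160)),ray(D,*u(260,185,224,85))]))
print(tri([ray(S,*u(343,437,345,160)),ray(D,*u(252,310,224,85))]), "marker top expect z .125 ")
```

```text
(array([0.5084, 0.1774, 0.1278]), [np.float64(0.0015769683330910387), np.float64(0.0015769683330911289)])
(array([0.512 , 0.1799, 0.2367]), [np.float64(0.0023973458205920964), np.float64(0.00239734582059216)])
(array([0.5129, 0.2252, 0.1248]), [np.float64(0.0019366911833349617), np.float64(0.0019366911833350203)]) marker top expect z .125
```

Request:
step_arm([
  {"grip": 1, "slide": [0.003, 0, -0.0126], "spin": 0},
  {"grip": 1, "slide": [0.006, 0, -0.0252], "spin": 0},
  {"grip": 1, "slide": [0.006, 0, -0.0252], "spin": 0},
  {"grip": 1, "slide": [0.006, 0, -0.0252], "spin": 0},
  {"grip": 1, "slide": [0.006, 0, -0.0252], "spin": 0},
  {"grip": 1, "slide": [0.006, 0, -0.0252], "spin": 0},
  {"grip": 1, "slide": [0.006, 0, -0.0252], "spin": 0},
  {"grip": 1, "slide": [0.006, 0, -0.0252], "spin": 0},
  {"grip": 1, "slide": [0.006, 0, -0.0252], "spin": 0},
  {"grip": 1, "slide": [0.006, 0, -0.0252], "spin": 0},
  {"grip": 1, "slide": [0.006, 0.01, -0.0252], "spin": 0},
  {"grip": 1, "slide": [0.006, 0.02, -0.0252], "spin": 0},
  {"grip": 1, "slide": [0.003, 0.015, -0.0126], "spin": 0},
  {"grip": 1, "slide": [0, 0, 0], "spin": 0},
  {"grip": 1, "slide": [0, 0, 0], "spin": 0},
  {"grip": 1, "slide": [0, 0, 0], "spin": 0},
])

```text
time_s: 6.77
ee_pos: [0.5514, -0.1285, 0.2061]
eef_rot: [-1.571, -0.001, -0.1]
force: [0.4, 0.4, -0.3]
grip_width: 0.0127
```

Run:
```python
from h import *
import cv2
o=get_obs();print(o["ee_pos"],o["eef_rot"],o["force"],o["grip_width"],o["time_s"])
S=cams.calibration("scene");D=cams.calibration("side")
p=o["ee_pos"];f=p+[-.001,-.002,-.122]
for n,c in(("scene",S),("side",D)):
    im=cams.camera(n);u,v=proj(c,f)[0];print(n,u,v)
    u=int(u);v=int(v);k=im[v-50:v+40,u-45:u+45];print(u-45,v-50)
    cv2.imwrite(f"pics/e_{n}.png",cv2.resize(k,None,fx=6,fy=6,interpolation=cv2.INTER_CUBIC))
```

```text
[ 0.5514 -0.1285  0.2061] [-1.5708 -0.0005 -0.1002] [ 0.3634  0.3897 -0.3313] 0.01274668315105533 6.7667
scene 307.47765266415735 180.4469350807906
262 130
side 323.86382674274313 234.63632299084438
278 184
```

View pics/e_scene.png

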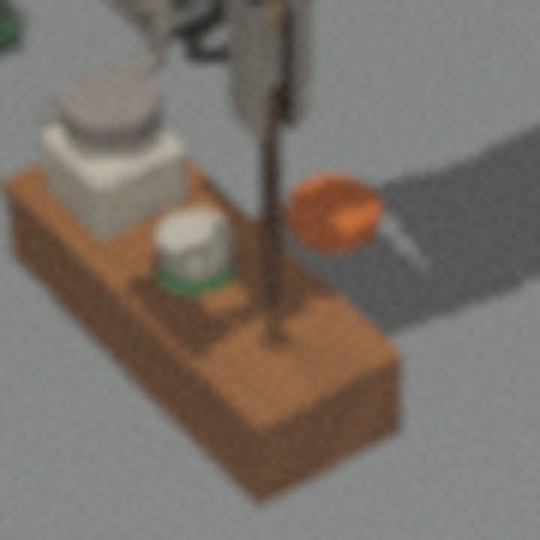

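View pics/e_side.png

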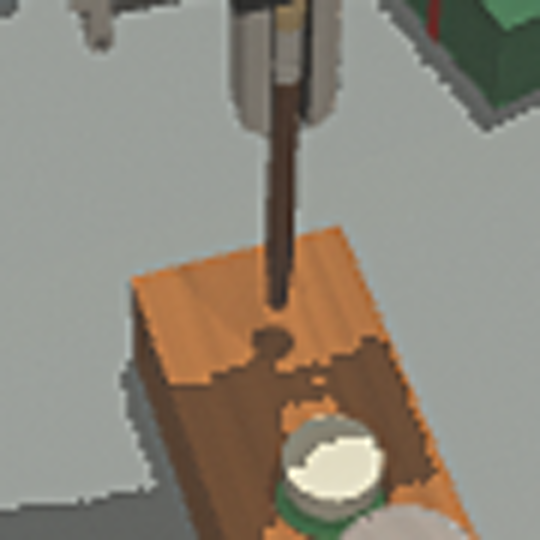

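Run:
```python
from h import *
S=cams.calibration("scene");D=cams.calibration("side")
u=lambda a,b,x,y:((a+.5)/6-.5+x,(b+.5)/6-.5+y)
f1=u(272,326,262,130);f2=u(277,305,278,184);h1=u(275,340,262,130);h2=u(272,342,278,184)
f=tri([ray(S,*f1),ray(D,*f2)]);print("foot",f)
h=tri([ray(S,*h1),ray(D,*h2)]);print("hole",h,atz(ray(S,*h1),.06),atz(ray(D,*h2),.06))
z=.084
print("at z",atz(ray(S,*f1),z),atz(ray(D,*f2),z))
```

```text
foot (array([ 0.5544, -0.1253,  0.0756]), [np.float64(0.0020233833075632324), np.float64(0.0020233833075630286)])
hole (array([ 0.5495, -0.1305,  0.0584]), [np.float64(0.0011438998198857178), np.float64(0.001143899819885871)]) [ 0.5515 -0.1298  0.06  ] [ 0.5481 -0.1309  0.06  ]
at z [ 0.5619 -0.1192  0.084 ] [ 0.5504 -0.1297  0.084 ]
```

Request:
step_arm([
  {"grip": 1, "slide": [-0.0023, 0, -0.0007], "spin": 0},
  {"grip": 1, "slide": [0, 0.01, 0], "spin": 0},
  {"grip": 1, "slide": [0, 0.01, 0], "spin": 0},
  {"grip": 1, "slide": [0, 0.01, 0], "spin": 0},
  {"grip": 1, "slide": [0, 0.008, 0], "spin": 0},
  {"grip": 1, "slide": [0, 0, 0], "spin": 0},
  {"grip": 1, "slide": [0, 0, 0], "spin": 0},
])

```text
time_s: 7.45
ee_pos: [0.5488, -0.129, 0.1668]
eef_rot: [-1.571, 0.001, -0.1]
force: [0.6, 0.4, 0.0]
grip_width: 0.0128
```

Run:
```python
from h import *
import cv2
o=get_obs();print(o["ee_pos"],o["eef_rot"],o["force"],o["grip_width"],o["time_s"])
for n,(x,y) in(("scene",(262,130)),("side",(278,184))):
    im=cams.camera(n)
    cv2.imwrite(f"pics/f_{n}.png",cv2.resize(im[y:y+90,x:x+90],None,fx=6,fy=6,interpolation=cv2.INTER_CUBIC))
```

```text
[ 0.5488 -0.129   0.1668] [-1.5706  0.0012 -0.1003] [0.5745 0.4015 0.027 ] 0.012776518954374906 7.45
```

View pics/f_scene.png

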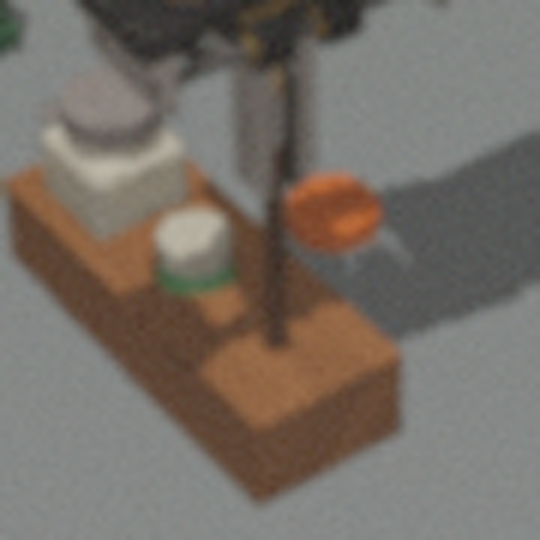

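View pics/f_side.png

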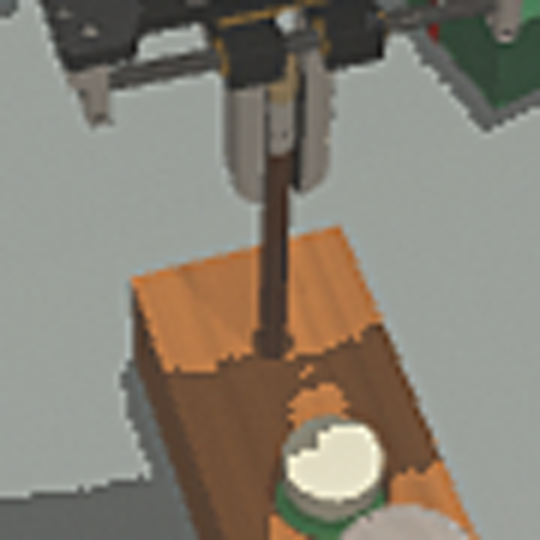

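Both views show the foot has entered the hole, at (275,343) in the scene crop and (272,345) in the side crop, with no contact force. I'll continue down.

Request:
step_arm([
  {"grip": 1, "slide": [0, 0.008, 0], "spin": 0},
  {"grip": 1, "slide": [0, 0.008, 0], "spin": 0},
  {"grip": 1, "slide": [0, 0.008, 0], "spin": 0},
  {"grip": 1, "slide": [0, 0.008, 0], "spin": 0},
  {"grip": 1, "slide": [0, 0, 0], "spin": 0},
  {"grip": 1, "slide": [0, 0, 0], "spin": 0},
])

```text
time_s: 8.05
ee_pos: [0.5488, -0.129, 0.1349]
eef_rot: [-1.571, 0.001, -0.1]
force: [-0.1, 0.0, 0.3]
grip_width: 0.0127
```

Request:
step_arm([
  {"grip": 1, "slide": [0, 0.003, 0], "spin": 0},
  {"grip": 1, "slide": [0, 0, 0], "spin": 0},
  {"grip": -1, "slide": [0, 0, 0], "spin": 0},
  {"grip": -1, "slide": [0, 0, 0], "spin": 0},
  {"grip": -1, "slide": [0, 0, 0], "spin": 0},
  {"grip": -1, "slide": [0, 0, 0], "spin": 0},
  {"grip": -1, "slide": [0, 0, 0], "spin": 0},
  {"grip": -1, "slide": [0, 0, 0], "spin": 0},
  {"grip": -1, "slide": [0, 0, 0], "spin": 0},
  {"grip": -1, "slide": [0, 0, 0], "spin": 0},
  {"grip": -1, "slide": [0, 0, 0], "spin": 0},
])

```text
time_s: 8.97
ee_pos: [0.549, -0.1291, 0.1324]
eef_rot: [-1.571, 0.0, -0.1]
force: [0.1, -1.0, -0.2]
grip_width: 0.0695
```

Run:
```python
from h import *
import cv2
o=get_obs();print(o["ee_pos"],o["eef_rot"],o["force"],o["grip_width"],o["time_s"])
im=cams.camera("wrist"); cv2.imwrite("pics/g_w.png",im)
```

```text
[ 0.549  -0.1291  0.1324] [-1.5708  0.     -0.1003] [ 0.0827 -1.0149 -0.2368] 0.06945669861019882 8.9667
```

View pics/g_w.png

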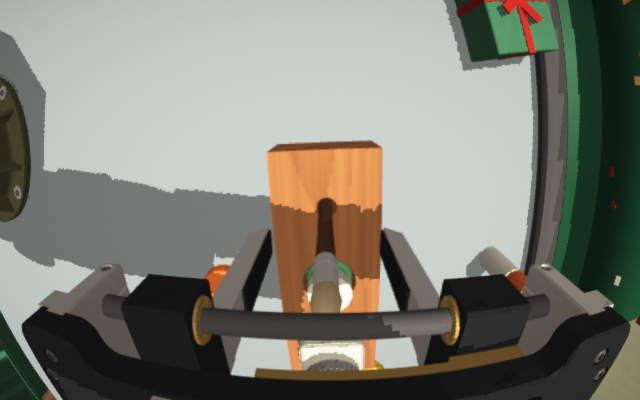

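Request:
step_arm([
  {"grip": -1, "slide": [0, -0.01, 0], "spin": 0},
  {"grip": -1, "slide": [0, -0.025, 0], "spin": 0},
  {"grip": -1, "slide": [0, -0.03, 0], "spin": 0},
  {"grip": -1, "slide": [0, -0.03, 0], "spin": 0},
  {"grip": -1, "slide": [0, -0.03, 0], "spin": 0},
  {"grip": -1, "slide": [0, 0, 0], "spin": 0},
  {"grip": -1, "slide": [0.0014, 0, -0.031], "spin": 0},
  {"grip": -1, "slide": [0.0014, 0, -0.031], "spin": 0},
  {"grip": -1, "slide": [0.0014, 0, -0.031], "spin": 0},
  {"grip": -1, "slide": [0.0014, 0, -0.031], "spin": 0},
  {"grip": -1, "slide": [0.0014, 0, -0.031], "spin": 0},
  {"grip": -1, "slide": [0, 0, 0], "spin": 0},
  {"grip": -1, "slide": [0, 0, 0], "spin": 0},
])

```text
time_s: 10.1
ee_pos: [0.54, -0.2851, 0.2573]
eef_rot: [-1.571, 0.0, -0.102]
force: [0.3, 0.2, -1.0]
grip_width: 0.0939
```

Run:
```python
from h import *
import cv2
o=get_obs();print(o["ee_pos"],o["eef_rot"],o["force"],o["grip_width"],o["time_s"])
c=cams.calibration("wrist");im=cams.camera("wrist"); cv2.imwrite("pics/h_w.png",im)
pickle.dump(c,open("w2.pkl","wb"))
print(projw(c,[[.5405,-.284,.126]]))
for n,(x,y) in(("scene",(242,100)),("side",(278,184))):
    im=cams.camera(n)
    cv2.imwrite(f"pics/h_{n}.png",cv2.resize(im[y:y+130,x:x+110],None,fx=4.5,fy=4.5,interpolation=cv2.INTER_CUBIC))
```

```text
[ 0.54   -0.2851  0.2573] [-1.5705  0.0004 -0.1025] [ 0.2561  0.1576 -0.9851] 0.09385987216443908 10.1
[[326.6289 188.6501]]
```

View pics/h_w.png

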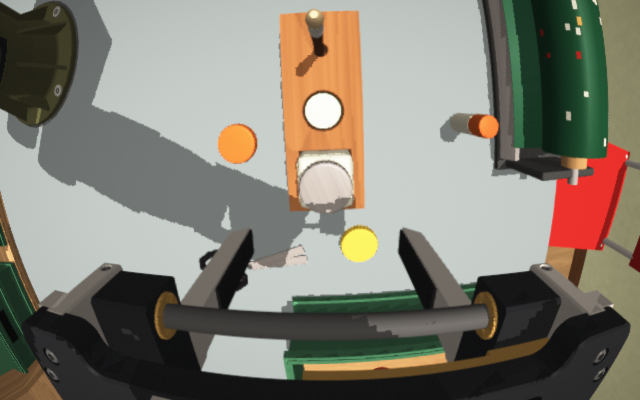

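View pics/h_side.png

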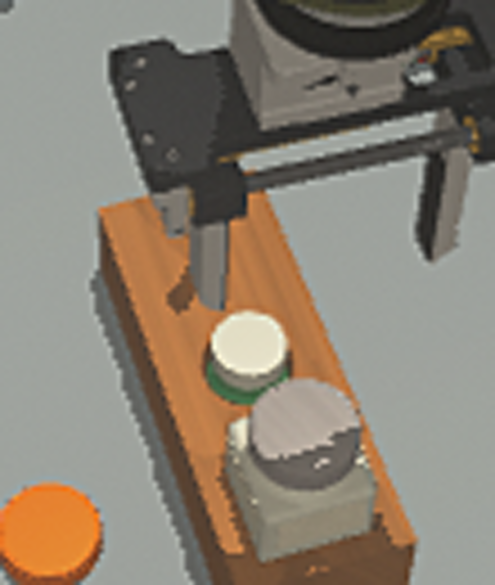

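View pics/h_scene.png

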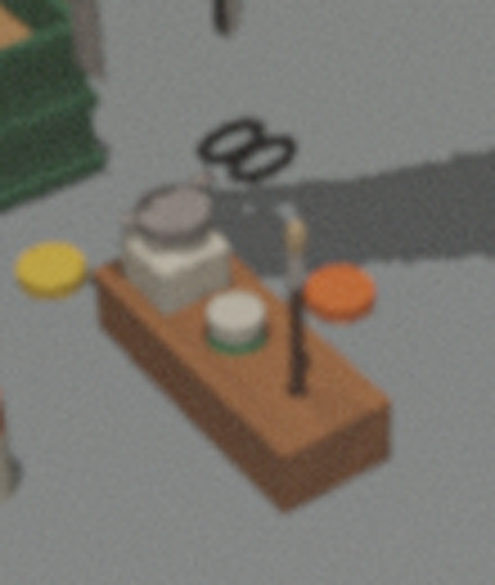

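The brush stands in the hole nearly upright. In the wrist view the lid is at about (326,184), between the stand's front end and the bead jar. I'll measure its circle more precisely.

Run:
```python
import cv2
im=cv2.imread("pics/h_w.png");k=im[140:220,285:375];cv2.imwrite("pics/i.png",cv2.resize(k,None,fx=7,fy=7,interpolation=cv2.INTER_CUBIC))
```

```text
(no output)
```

View pics/i.png

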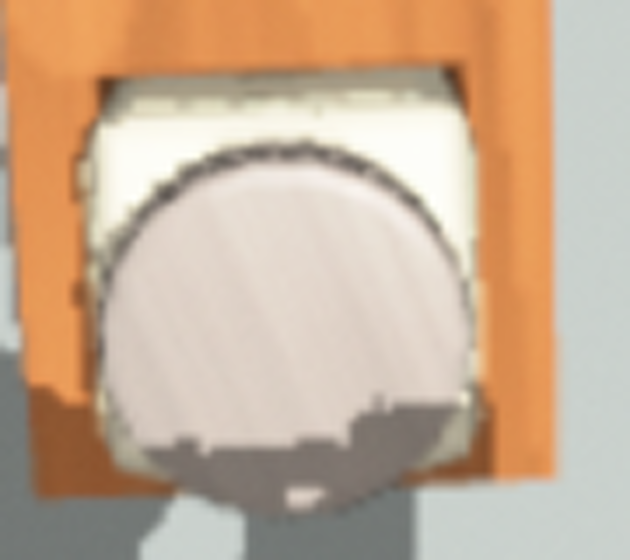

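Run:
```python
from h import *
c=pickle.load(open("w2.pkl","rb"))
print(atz(raywrist(c,325.4,187.9),.126))
u=[atz(raywrist(c,a/7-.5+285,b/7-.5+140),.126) for a,b in((103,338),(470,338),(287,162),(287,515))]
print(np.array(u),np.linalg.norm(u[0]-u[1]),np.linalg.norm(u[2]-u[3]))
S=cams.calibration("scene");D=cams.calibration("side")
# side lid circle h_side: left 249 right 362 top 378; scale 4.5 off(278,184)
g=lambda a,b,x,y,f:((a+.5)/f-.5+x,(b+.5)/f-.5+y)
print(atz(ray(D,*g(280,317,290,215,5)),.126),atz(ray(S,*g(181,107,250,130,6)),.126))
```

```text
[ 0.5393 -0.2831  0.126 ]
[[ 0.5123 -0.2802  0.126 ]
 [ 0.5664 -0.2857  0.126 ]
 [ 0.5421 -0.2567  0.126 ]
 [ 0.5366 -0.3105  0.126 ]] 0.05435940022732825 0.05403667868040967
[ 0.5394 -0.2852  0.126 ] [ 0.547  -0.2776  0.126 ]
```

Request:
step_arm([
  {"grip": -1, "slide": [-0.0008, 0.01, 0.0012], "spin": 7},
  {"grip": -1, "slide": [0, 0.01, 0], "spin": 7},
  {"grip": -1, "slide": [0, 0.01, 0], "spin": 7},
  {"grip": -1, "slide": [0, 0.01, 0], "spin": 7},
  {"grip": -1, "slide": [0, 0.01, 0], "spin": 7},
  {"grip": -1, "slide": [0, 0.01, 0], "spin": 7},
  {"grip": -1, "slide": [0, 0, 0], "spin": 7},
  {"grip": -1, "slide": [0, 0, 0], "spin": 7},
  {"grip": -1, "slide": [0, 0, 0], "spin": 7},
  {"grip": -1, "slide": [0, 0, 0], "spin": 0},
  {"grip": -1, "slide": [0, 0, 0], "spin": 0},
  {"grip": -1, "slide": [0, 0, 0], "spin": 0},
])

```text
time_s: 11.25
ee_pos: [0.5399, -0.2822, 0.1977]
eef_rot: [-1.571, -0.0, -1.195]
force: [0.4, -0.8, -0.3]
grip_width: 0.0941
```

Run:
```python
from h import *
import cv2
o=get_obs();print(o["ee_pos"],o["eef_rot"],o["force"],o["grip_width"],o["time_s"])
c=cams.calibration("wrist");im=cams.camera("wrist"); cv2.imwrite("pics/j_w.png",im)
pickle.dump(c,open("w3.pkl","wb"))
u,v=projw(c,[[.5393,-.2838,.126]])[0];print(u,v)
u=int(u);v=int(v);print(u-50,v-45)
cv2.imwrite("pics/j.png",cv2.resize(im[v-45:v+45,u-50:u+50],None,fx=6,fy=6,interpolation=cv2.INTER_CUBIC))
```

```text
[ 0.5399 -0.2822  0.1977] [-1.5706 -0.0002 -1.1948] [ 0.38   -0.8146 -0.3187] 0.09407799685623632 11.25
328.16375949787124 207.89819172347524
278 162
```

View pics/j.png

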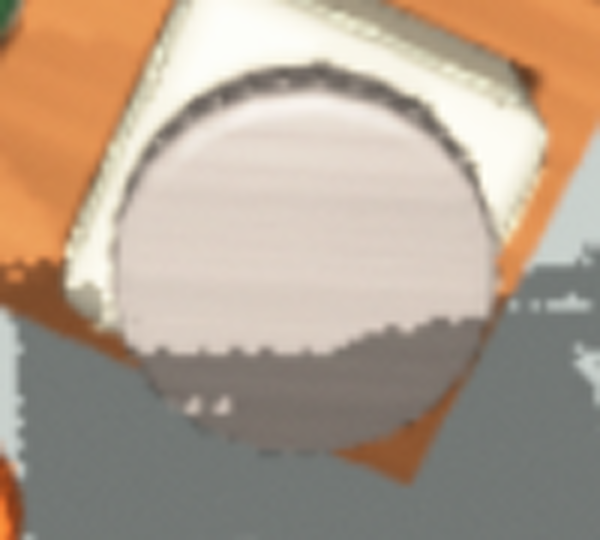

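View pics/j_w.png

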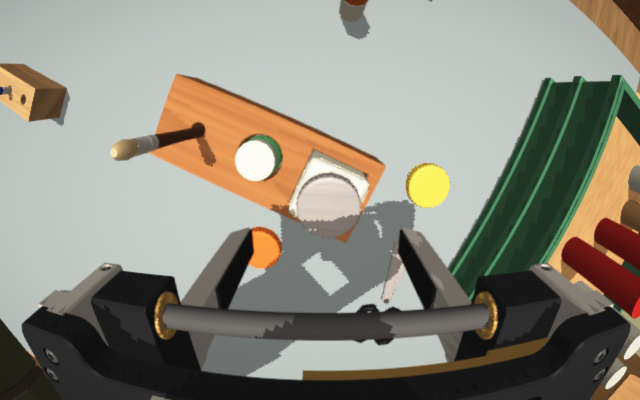

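Run:
```python
from h import *
c=pickle.load(open("w3.pkl","rb"))
R=lambda a,b,z=.126:atz(raywrist(c,(a+.5)/6-.5+278,(b+.5)/6-.5+162),z)
print(R(306.5,270)); print(np.linalg.norm(R(118,270)-R(495,270)),np.linalg.norm(R(306,88)-R(306,452)))
e=np.array([.5395,-.283,.126])-[.5399,-.2822,.126];y=-1.195
print("x",e[0]*np.cos(y)+e[1]*np.sin(y),"z",-e[0]*np.sin(y)+e[1]*np.cos(y))
```

```text
[ 0.5406 -0.2838  0.126 ]
0.0536486552988468 0.05452603057658571
x 0.0005973671630130423 z -0.0006656969825331574
```

Request:
step_arm([
  {"grip": -1, "slide": [0.0014, 0.02, -0.0005], "spin": 0},
  {"grip": -1, "slide": [0, 0.02, 0], "spin": 0},
  {"grip": -1, "slide": [0, 0.02, 0], "spin": 0},
  {"grip": -1, "slide": [0, 0.015, 0], "spin": 0},
  {"grip": -1, "slide": [0, 0.0085, 0], "spin": 0},
  {"grip": -1, "slide": [0, 0.0045, 0], "spin": 0},
  {"grip": -1, "slide": [0, 0, 0], "spin": 0},
  {"grip": -1, "slide": [0, 0, 0], "spin": 0},
  {"grip": -1, "slide": [0, 0, 0], "spin": 0},
])

```text
time_s: 12.05
ee_pos: [0.5402, -0.2844, 0.1105]
eef_rot: [-1.57, -0.001, -1.199]
force: [-0.2, 1.1, 0.5]
grip_width: 0.0941
```

Run:
```python
from h import *
import cv2
o=get_obs();print(o["ee_pos"],o["eef_rot"],o["force"],o["grip_width"],o["time_s"])
im=cams.camera("side"); cv2.imwrite("pics/k.png",cv2.resize(im[200:330,270:410],None,fx=5,fy=4.5,interpolation=cv2.INTER_CUBIC))
```

```text
[ 0.5402 -0.2844  0.1105] [-1.5698 -0.0013 -1.1994] [-0.1731  1.0602  0.4621] 0.09412328835826864 12.05
```

View pics/k.png

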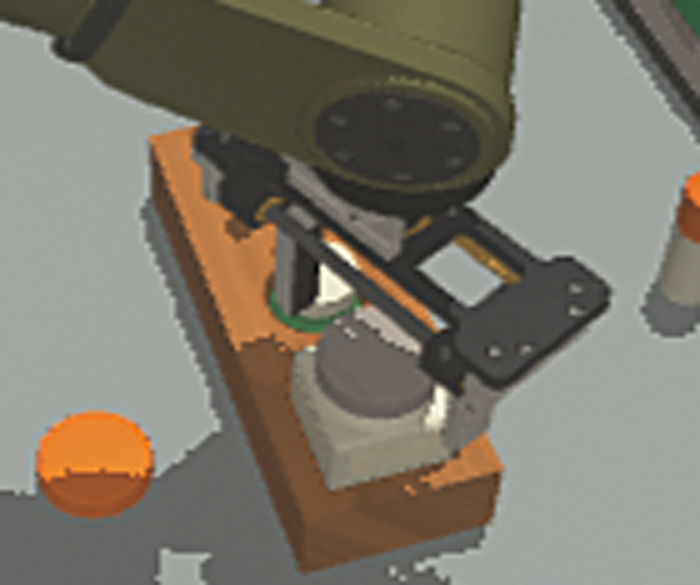

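Request:
step_arm([
  {"grip": 1, "slide": [0, 0, 0], "spin": 0},
  {"grip": 1, "slide": [0, 0, 0], "spin": 0},
  {"grip": 1, "slide": [0, 0, 0], "spin": 0},
  {"grip": 1, "slide": [0, 0, 0], "spin": 0},
  {"grip": 1, "slide": [0, 0, 0], "spin": 0},
  {"grip": 1, "slide": [0, 0, 0], "spin": 0},
  {"grip": 1, "slide": [0, 0, 0], "spin": 0},
  {"grip": 1, "slide": [0, 0, 0], "spin": 0},
  {"grip": 1, "slide": [0, 0, 0], "spin": 0},
], force=10)

```text
time_s: 12.85
ee_pos: [0.5398, -0.2843, 0.1095]
eef_rot: [-1.571, -0.0, -1.2]
force: [0.6, 0.2, 0.0]
grip_width: 0.0552
```

Run:
```python
from h import *
o=get_obs();print(o["ee_pos"],o["eef_rot"],o["force"],o["moment"],o["grip_width"],o["time_s"])
```

```text
[ 0.5398 -0.2843  0.1095] [-1.5707 -0.0002 -1.1999] [0.6076 0.164  0.0044] [-0.2369  0.0003  0.0244] 0.055202899358469386 12.85
```

Request:
step_arm([
  {"grip": 1, "slide": [0, 0, 0], "spin": 0},
  {"grip": 1, "slide": [0, 0, 0], "spin": 0},
  {"grip": 1, "slide": [0, 0, 0], "spin": 0},
], force=45)

```text
time_s: 13.1
ee_pos: [0.5399, -0.2843, 0.1095]
eef_rot: [-1.571, -0.0, -1.2]
force: [1.7, -1.1, 0.2]
grip_width: 0.0547
```

Run:
```python
from h import *
o=get_obs();print(o["ee_pos"],o["eef_rot"],o["force"],o["moment"],o["grip_width"],o["time_s"])
```

```text
[ 0.5399 -0.2843  0.1095] [-1.5707 -0.0003 -1.1998] [ 1.662  -1.0615  0.2494] [-0.2693 -0.0275 -0.0046] 0.0547496464002959 13.1
```

Request:
step_arm([
  {"grip": 1, "slide": [0, 0, 0], "spin": -2},
  {"grip": 1, "slide": [0, 0, 0], "spin": -2},
  {"grip": 1, "slide": [0, 0, 0], "spin": -2},
  {"grip": 1, "slide": [0, 0, 0], "spin": -2},
  {"grip": 1, "slide": [0, 0, 0], "spin": -2},
  {"grip": 1, "slide": [0, 0, 0], "spin": 0},
])

```text
time_s: 13.6
ee_pos: [0.5398, -0.2842, 0.1095]
eef_rot: [-1.571, 0.0, -1.024]
force: [0.8, -1.0, 0.6]
grip_width: 0.0545
```

Run:
```python
from h import *
o=get_obs();print(o["ee_pos"],o["eef_rot"],o["force"],o["moment"],o["grip_width"],o["time_s"])
```

```text
[ 0.5398 -0.2842  0.1095] [-1.5707  0.     -1.0241] [ 0.8155 -1.042   0.566 ] [-0.2302  0.0136 -0.1888] 0.05449458530997954 13.6
```

Request:
step_arm([
  {"grip": 1, "slide": [0, 0, 0], "spin": -3},
  {"grip": 1, "slide": [0, 0, 0], "spin": -3},
  {"grip": 1, "slide": [0, 0, 0], "spin": -3},
  {"grip": 1, "slide": [0, 0, 0], "spin": -3},
  {"grip": 1, "slide": [0, -0.0003, 0], "spin": -3},
  {"grip": 1, "slide": [0, -0.0003, 0], "spin": -3},
  {"grip": 1, "slide": [0, 0, 0], "spin": 0},
])

```text
time_s: 14.18
ee_pos: [0.5398, -0.2842, 0.1102]
eef_rot: [-1.571, 0.0, -0.71]
force: [0.0, -0.6, 1.5]
grip_width: 0.0544
```

Run:
```python
from h import *
import cv2
o=get_obs();print(o["ee_pos"],o["eef_rot"],o["force"],o["moment"],o["grip_width"],o["time_s"])
im=cams.camera("wrist"); cv2.imwrite("pics/l_w.png",im)
```

```text
[ 0.5398 -0.2842  0.1102] [-1.5708  0.     -0.7098] [ 0.0392 -0.6138  1.4552] [-0.1859  0.3354  0.0705] 0.054361765257106585 14.1833
```

View pics/l_w.png

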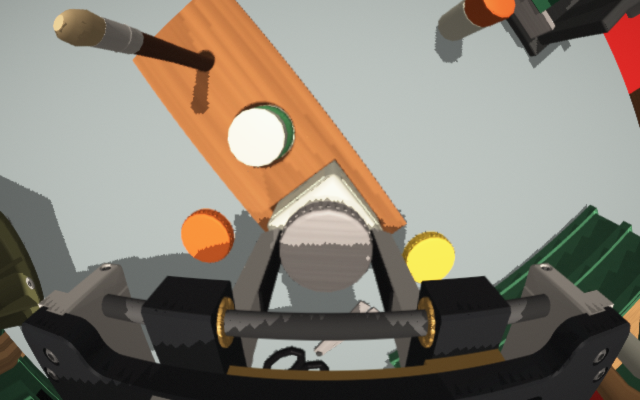

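The lid's brush lines are still horizontal in the wrist image, as before the turn, so the lid has turned with the gripper. The jar is still aligned with the stand.

Request:
step_arm([
  {"grip": 1, "slide": [0, -0.0001, 0], "spin": -3},
  {"grip": 1, "slide": [0, -0.0001, 0], "spin": -3},
  {"grip": 1, "slide": [0, -0.0001, 0], "spin": -3},
  {"grip": 1, "slide": [0, -0.0001, 0], "spin": -3},
  {"grip": 1, "slide": [0, -0.0001, 0], "spin": -3},
  {"grip": 1, "slide": [0, -0.0001, 0], "spin": -3},
  {"grip": 1, "slide": [0, -0.0001, 0], "spin": -3},
  {"grip": 1, "slide": [0, -0.0001, 0], "spin": -3},
  {"grip": 1, "slide": [0, -0.0001, 0], "spin": -3},
  {"grip": 1, "slide": [0, -0.0001, 0], "spin": -3},
  {"grip": 1, "slide": [0, 0, 0], "spin": 0},
])

```text
time_s: 15.15
ee_pos: [0.54, -0.2842, 0.1116]
eef_rot: [-1.571, -0.001, -0.187]
force: [-0.7, -0.2, 5.4]
grip_width: 0.0544
```

Run:
```python
from h import *
o=get_obs();print(o["ee_pos"],o["eef_rot"],o["force"],o["moment"],o["grip_width"],o["time_s"])
```

```text
[ 0.54   -0.2842  0.1116] [-1.571  -0.0007 -0.1873] [-0.7448 -0.1624  5.4209] [0.0657 0.2296 0.0924] 0.0544233361532497 15.15
```

Request:
step_arm([
  {"grip": 1, "slide": [0, -0.0001, 0], "spin": -3},
  {"grip": 1, "slide": [0, -0.0001, 0], "spin": -3},
  {"grip": 1, "slide": [0, -0.0001, 0], "spin": -3},
  {"grip": 1, "slide": [0, -0.0001, 0], "spin": -3},
  {"grip": 1, "slide": [0, -0.0001, 0], "spin": -3},
  {"grip": 1, "slide": [0, -0.0001, 0], "spin": -3},
  {"grip": 1, "slide": [0, 0, 0], "spin": -2},
  {"grip": 1, "slide": [0, 0, 0], "spin": 0},
])

```text
time_s: 15.82
ee_pos: [0.54, -0.2842, 0.112]
eef_rot: [-1.571, -0.0, 0.16]
force: [0.3, 0.3, 4.9]
grip_width: 0.0549
```

Run:
```python
from h import *
import cv2
o=get_obs();print(o["ee_pos"],o["eef_rot"],o["force"],o["moment"],o["grip_width"],o["time_s"])
im=cams.camera("wrist"); cv2.imwrite("pics/m_w.png",im)
```

```text
[ 0.54   -0.2842  0.112 ] [-1.571  -0.0004  0.16  ] [0.3134 0.3093 4.8754] [0.0709 0.1452 0.0625] 0.054907536580042916 15.8167
```

View pics/m_w.png

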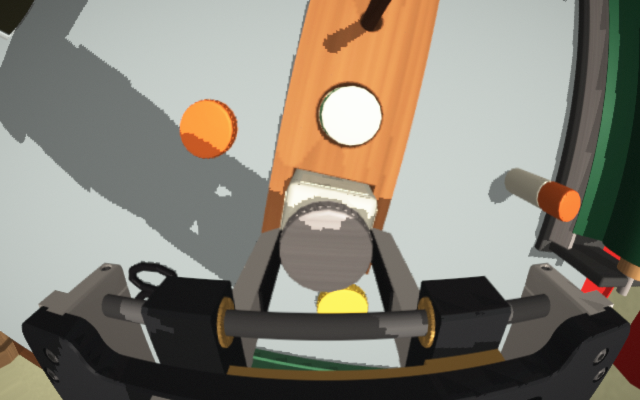

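Request:
step_arm([
  {"grip": 1, "slide": [0, -0.001, 0], "spin": 0},
  {"grip": 1, "slide": [0, -0.001, 0], "spin": 0},
  {"grip": 1, "slide": [0, -0.001, 0], "spin": 0},
  {"grip": 1, "slide": [0, 0, 0], "spin": 0},
  {"grip": 1, "slide": [0, 0, 0], "spin": 0},
])

```text
time_s: 16.28
ee_pos: [0.5397, -0.2842, 0.1145]
eef_rot: [-1.571, 0.0, 0.161]
force: [0.6, -0.1, -0.4]
grip_width: 0.055
```

Request:
step_arm([
  {"grip": 1, "slide": [0, -0.001, 0], "spin": 0},
  {"grip": 1, "slide": [0, -0.001, 0], "spin": 0},
  {"grip": 1, "slide": [0, 0, 0], "spin": 0},
  {"grip": 1, "slide": [0, 0, 0], "spin": 0},
])

```text
time_s: 16.62
ee_pos: [0.5398, -0.2842, 0.1167]
eef_rot: [-1.571, -0.0, 0.161]
force: [-0.2, -0.5, -1.4]
grip_width: 0.0549
```

Run:
```python
from h import *
import cv2
o=get_obs();print(o["ee_pos"],o["eef_rot"],o["force"],o["moment"],o["grip_width"],o["time_s"])
im=cams.camera("wrist"); cv2.imwrite("pics/n_w.png",cv2.resize(im[160:300,240:410],None,fx=4,fy=4,interpolation=cv2.INTER_CUBIC))
im=cams.camera("side"); cv2.imwrite("pics/n_s.png",cv2.resize(im[200:330,270:410],None,fx=5,fy=4.5,interpolation=cv2.INTER_CUBIC))
```

```text
[ 0.5398 -0.2842  0.1167] [-1.5709 -0.0001  0.1614] [-0.2368 -0.4775 -1.4135] [-0.0488  0.0377 -0.0078] 0.05489494341083083 16.6167
```

View pics/n_w.png

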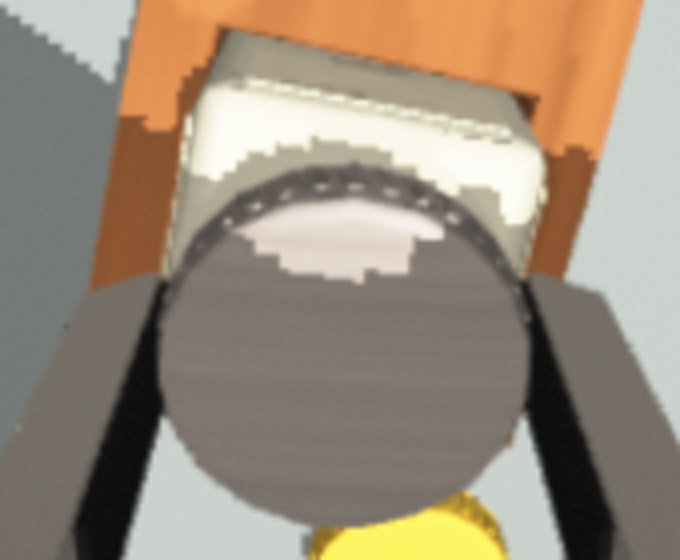

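View pics/n_s.png

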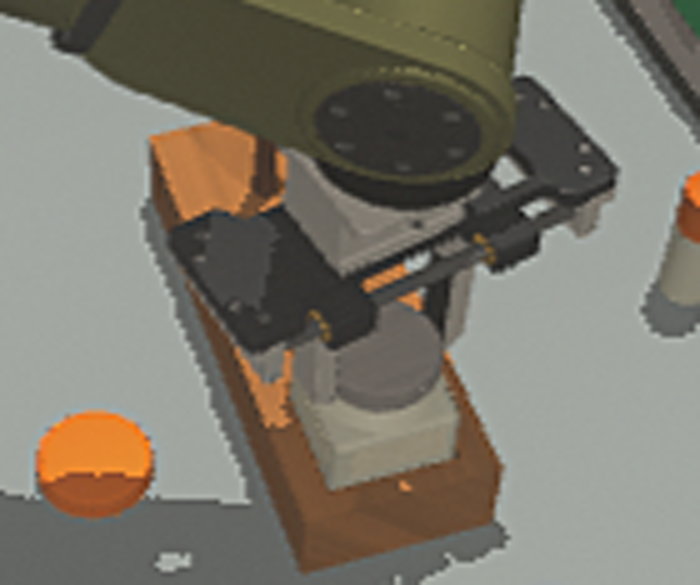

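Request:
step_arm([
  {"grip": 1, "slide": [0, -0.001, 0], "spin": 0},
  {"grip": 1, "slide": [0, -0.001, 0], "spin": 0},
  {"grip": 1, "slide": [0, 0, 0], "spin": 0},
  {"grip": 1, "slide": [0, 0, 0], "spin": 0},
])

```text
time_s: 17.05
ee_pos: [0.5399, -0.2842, 0.1188]
eef_rot: [-1.571, -0.0, 0.161]
force: [0.4, -0.3, -0.4]
grip_width: 0.0545
```

Request:
step_arm([
  {"grip": 1, "slide": [0, 0, 0], "spin": 0},
])

```text
time_s: 17.13
ee_pos: [0.5398, -0.2842, 0.1187]
eef_rot: [-1.571, 0.0, 0.161]
force: [-0.4, -0.0, -0.1]
grip_width: 0.055
```

Request:
step_arm([
  {"grip": 1, "slide": [0, 0, 0], "spin": 0},
])

```text
time_s: 17.22
ee_pos: [0.5398, -0.2842, 0.1186]
eef_rot: [-1.571, 0.0, 0.161]
force: [-0.2, -1.0, -0.4]
grip_width: 0.0547
```

Request:
step_arm([
  {"grip": 1, "slide": [0, 0, 0], "spin": 0},
])

```text
time_s: 17.3
ee_pos: [0.5398, -0.2842, 0.1186]
eef_rot: [-1.571, 0.0, 0.162]
force: [-0.8, -0.9, -0.3]
grip_width: 0.0549
```

Run:
```python
from h import *
import cv2
im=cams.camera("wrist"); cv2.imwrite("pics/o_w.png",cv2.resize(im[160:300,240:410],None,fx=4,fy=4,interpolation=cv2.INTER_CUBIC))
im=cams.camera("side"); cv2.imwrite("pics/o_s.png",cv2.resize(im[200:330,270:410],None,fx=5,fy=4.5,interpolation=cv2.INTER_CUBIC))
```

```text
(no output)
```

View pics/o_s.png

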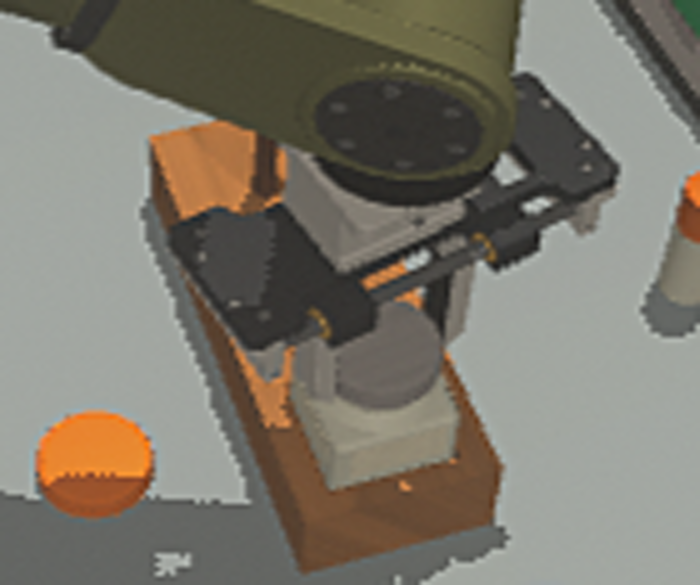

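The vertical force is about -0.3 N, which is just the lid's weight, and the jar corner is unchanged in the side view at (330,488). The lid is free, so I'll lift 40 mm.

Request:
step_arm([
  {"grip": 1, "slide": [0, -0.003, 0], "spin": 0},
  {"grip": 1, "slide": [0, -0.004, 0], "spin": 0},
  {"grip": 1, "slide": [0, -0.006, 0], "spin": 0},
  {"grip": 1, "slide": [0, -0.007, 0], "spin": 0},
  {"grip": 1, "slide": [0, -0.007, 0], "spin": 0},
  {"grip": 1, "slide": [0, -0.006, 0], "spin": 0},
  {"grip": 1, "slide": [0, -0.004, 0], "spin": 0},
  {"grip": 1, "slide": [0, -0.003, 0], "spin": 0},
  {"grip": 1, "slide": [0, 0, 0], "spin": 0},
  {"grip": 1, "slide": [0, 0, 0], "spin": 0},
  {"grip": 1, "slide": [0, 0, 0], "spin": 0},
  {"grip": 1, "slide": [0, 0, 0], "spin": 0},
])

```text
time_s: 18.4
ee_pos: [0.5397, -0.2841, 0.1582]
eef_rot: [-1.57, 0.001, 0.162]
force: [-0.1, 0.6, -0.3]
grip_width: 0.0546
```

Run:
```python
from h import *
import cv2
o=get_obs();print(o["ee_pos"],o["eef_rot"],o["force"],o["grip_width"],o["time_s"])
im=cams.camera("wrist"); cv2.imwrite("pics/p_w.png",im)
im=cams.camera("side"); cv2.imwrite("pics/p_s.png",cv2.resize(im[200:330,270:410],None,fx=5,fy=4.5,interpolation=cv2.INTER_CUBIC))
im=cams.camera("scene"); cv2.imwrite("pics/p_c.png",cv2.resize(im[90:230,230:350],None,fx=4.2,fy=4.2,interpolation=cv2.INTER_CUBIC))
```

```text
[ 0.5397 -0.2841  0.1582] [-1.5703  0.0005  0.1615] [-0.1078  0.5803 -0.2798] 0.054623967616434566 18.4
```

View pics/p_s.png

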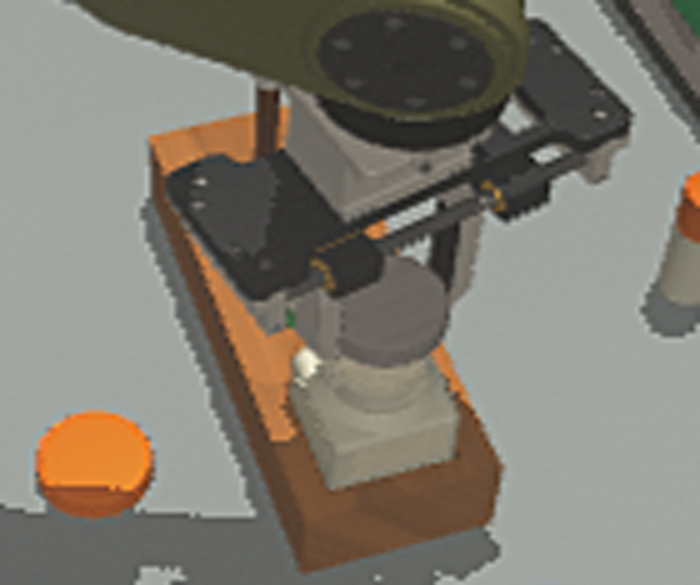

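View pics/p_c.png

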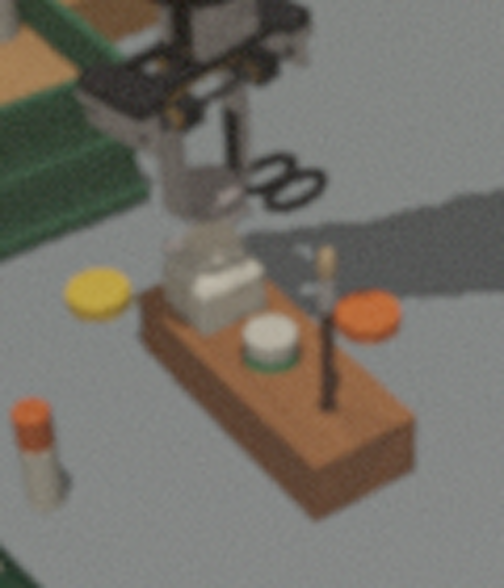

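View pics/p_w.png

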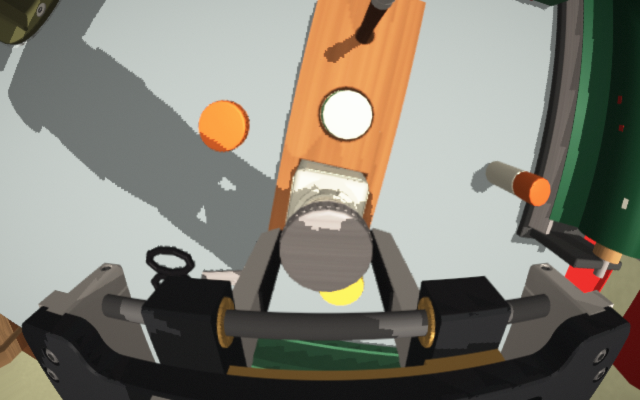

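The neck shows below the lid, at (385,385) in the side crop. The jar is down in its well and the brush is standing in its hole. Handing in.

```bash
python3 -c "
from station import hand_in
print(hand_in())"
```

```text
the job is handed in; nothing more can be done
None
```

I finished both parts and handed the job in at about 18.5 s; no verdict is reported.

- **Brush:** I pulled it out of the block, stood it in the stand's narrow hole and let go. In the last pictures it stands there nearly upright.
- **Lid:** I gripped the steel lid at 45 N and turned it about 78° (1.36 rad) anticlockwise. I raised it in small steps; after the first few millimetres the vertical force was only about -0.3 N, close to the lid's own weight, so the jar was not being lifted. Then I lifted it about 40 mm more.
- **Last checks:** the lid is held at 54.6 mm finger opening. The tool is within 0.001 rad of vertical, and I took the lid as level with it. Its lower edge is about 150 mm above the jar's origin, worked out from the tool height. The side view shows the bare neck, with the jar still down in its well.
- **Other things:** nothing else looks moved in the last pictures. Those views did not cover the markers, tape roll, gift box and stapler, so I can't confirm those.
- **Disagreements:** the camera estimates of the lid centre differed by 1 to 2 mm, and the scene camera was up to about 10 mm off. I used roughly the average of the wrist views, and the grip closed with almost no side force.

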